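# Stack the loaded tier onto the bottom frame

### The job

Take the blue stacking tier by its orange carrying bar and stack it on the blue bottom frame, so that all four of its legs stand fully home in the frame's four corner cups. The frame is clamped somewhere along its cross-slide, so feel for the cups and set the tier down gently; both spout inserts must stay standing in its tray. Leave the oiler, the tape roll and the side cutters alone, let go of the bar and move clear.

Things in the scene. Friction and masses are not known exactly. Their poses are not given: they have to be found in the camera images.
- tier: Loose blue stacking tier, 0.4 to 0.7 kg loaded: tray on four round steel legs 16 mm thick with 0.8 mm chamfered ends, leg centres at x +-45, y +-65 mm. Origin: midway between the legs' lower ends; z up, y along the long side. 124 x 167 mm over its own corner cups, whose tops are 85 mm above the origin. Starts standing on the worktop. Symmetric: may be stacked either way round.
- tier_bar (a point): Centre of the tier's orange carrying bar, 142 mm above the tier's origin. The bar runs along the tier's x: 112 mm long, 16 mm wide (y), 18 mm high (z), carried by two 10 mm steel rods at its ends (x = +-47). Grip it in the middle from above, fingers closing along the tier's y; 80 mm of air below it to the tray floor.
- tier_tray (a point): Centre of the tier's tray floor, 60 mm above the tier's origin. Behind the tier's start (+x) stands a fixed blue drawer unit 110 mm high, 200 mm wide, with a pen and tweezers on top (130 mm in all): lift the legs clear of it on the way.
- spout_a: Loose white spout insert, 51 mm across, 27 mm high, standing in the tray beside the bar (tier y about -43 mm). Origin under its centre.
- spout_b: The other loose spout insert, same size, tier y about +43 mm.
- base: Fixed dark steel base plate 126 x 194 x 6 mm with two guide rails. Origin: centre of its underside, on the worktop; z up, y along its long side. It carries the blue bottom frame (two yellow caps inside), square to it and centred in x but clamped anywhere from -12 to +12 mm along the base's y: this pose does not tell where, so feel or look. It holds fast against 100 N.
- mouths (a point): Point of the base 55 mm above its origin, at the height of the bottom frame's four cup mouths (does not move with the frame). Cups: 22 mm clear in x, 18.5 mm in y, walls 6 mm thick in x, 9 mm in y, not flared, centres x +-45, y +-65 mm from the frame's middle, 25 mm deep. A tier that is home has its origin 30 mm above the base's origin; a leg out of line stops on a cup wall 25 mm higher.
- press_corner (a point): Point on the worktop straight below the front left corner of the grey press head, whose box overhangs from here 230 mm to the right (-y) and 340 mm back (+x), from 490 mm height up, with a knob reaching 45 mm forward of it. Keep the arm's wrist clear of it.
- oiler: Bystander: small yellow oil bottle with a red nozzle, 36 mm across, 98 mm high, standing. Origin under its centre. Leave alone.
- tape: Bystander: black roll of tape, 53 mm across, 19 mm high, lying flat. Origin under its centre. Leave alone.
- cutters: Bystander: side cutters with red handles, 45 x 114 x 12 mm, lying flat, long side along its y. Origin under its centre. Leave alone.

How it is judged:
By the outcome, as a careful person would: the job done as asked, in the order asked, and still so for the second after the job is handed in, with the robot touching nothing.
It also fails if it takes over 61 s, if anything falls off the work surface, if the arm or the gripper's body presses on something with over 40 N, if the wrist force passes 120 N, or if a joint passes its speed limit or range.

### The arm

A 7-joint arm with a two-finger parallel gripper is mounted at the origin on a cart in front of the work surface, level with it; the furniture and walls round the work are solid. World frame = base frame: x ahead of the robot, y to its left, z up, the work surface at z = 0. Lengths are in m, angles in rad, forces in N, time in s.
With the tool pointing down it reaches from about 0.4 to 0.85 m from the base axis. Payload 4.5 kg.
Tool frame: the origin (TCP) lies at the very end of the fingers, on their centre line; the grasp point (between the pads) lies 19 mm behind it (r.grip_depth is the z of the grasp point in the tool frame, in m); z points along the fingers, y is the line along which they close (so a half turn about z gives the same grasp; the last joint's range is limited). The gripper opens to 88 mm and grips with 3 to 60 N. Pads are 18 mm wide; open, the fingers measure 123 mm over their backs; the gripper's body (75 mm by 187 mm) begins 45 mm behind the grasp point.
Start: joints at [-1.109, 0.689, -0.195, 1.565, 0.157, 0.902, -0.215], TCP at [0.259, 0.569, 0.239] pointing down, gripper open.
Joint ranges: [-3.01, 3.01], [-0.46, 2.08], [-1.47, 1.51], [0.13, 2.56], [-1, 4.14], [0.04, 2.09], [-2.66, 2.66]. Speed limits (rad/s): [2.57, 2.57, 3.14, 3.14, 3.14, 3.14, 3.14].

### API

Orientations are given as a unit quaternion [x, y, z, w].
In Python, from plant import r gives the robot as it stands.
- The arm moves only by the tool steer_hand, called after ">>>" in YAML: its name, and indented under it one key for each argument. Schema: {"type":"object","properties":{"moves":{"type":"array","items":{"type":"object","properties":{"finger_gap":{"type":"number"},"d":{"type":"array","items":{"type":"number"},"minItems":3,"maxItems":3},"rot":{"type":"array","items":{"type":"number"},"minItems":3,"maxItems":3}},"additionalProperties":false,"required":["finger_gap"]},"minItems":1,"maxItems":10},"grip_n":{"type":"number"},"only":{"type":"string"},"quiet":{"type":"boolean"},"lines":{"type":"string"}},"required":["moves"],"additionalProperties":false}. moves is a list of rows, 1 to 10 of them, each an object with the fields finger_gap (the opening from 0.0 (shut) to 1.0 (fully open)), d (a list: dx, dy, dz in shares of 75 cm (1.0 is 75 cm)), rot (a list: a rotation vector rx, ry, rz in a scale on which 1.0 is 2 pi rad); a field left out counts as zero (the opening has to be given); each row is the pose to reach, as a shift and turn from the pose commanded when the call began, along the tool's axes at that moment; what a row does not reach only later rows make up. A row lasts 1/10 s, in which the tool goes at most 0.05 m and 0.15 rad, less where a joint would pass 70% of its speed; a pose out of reach is approached as far as the arm can. The fingers move at their own pace and stop on an object; grip_n is the grip in N (left out, the last holds). Time passes only in rows, so rows that do not move let the fingers close. The tool returns the time, the measured TCP pose, the force, the opening and the grip force at its end. only (a regular expression) keeps the lines of the reply that match it, lines (a string "A,B") keeps lines A to B, and quiet returns only ok. No shift or turn number may pass 1 either way. Input that does not fit is refused with a message, and nothing moves.
- r.get_state(): the state, without advancing time (a new reading comes with each control period).
- r.snapshot(name): name is "scene" or "top" or "wrist"; returns the picture (480x640x3 uint8, red, green, blue); there is no depth.
- r.camera_params(name): a dict with "fx", "fy", "cx", "cy" (pixels), "rvec" (rotation vector, rad) and "tvec" (3), from world to camera coordinates, as OpenCV has them. Camera axes: x right, y down, z forward; pixel columns grow to the right and rows downward; lengths in m; the calibration is good to about 2 mm. The wrist camera is an equidistant fisheye: a pixel r from the principal point sees the ray r / f radians off the axis. A picture is of the moment at which its call begins: read the wrist's pose just before it. camera_params takes no time and is no camera call; for the wrist camera it gives the pose at the moment of the call.
- r.finish_job(): hands the job in; it is judged then, once.
The state is a dict: "clock": time; "q": joint angles; "qd": joint speeds; "joint_torque": joint torques, N m; "tool_pos": TCP position; "eef_rot": TCP orientation; "contact_force": force on the tool from outside, world axes, zero at the start; "moment": the same for the moment, N m; "opening": opening from 0.0 (shut) to 1.0 (fully open); "finger_force": force on a finger pad.
Only numpy, scipy, OpenCV 4.12 (cv2) and the standard library are available. Lean on these libraries where they do the work, as an engineer would, in place of code of your own. Each camera call takes 0.05 s, during which the arm holds its last target. There are 200 camera calls.

## Working session

There is one attempt and no reset: what is moved stays moved. The work goes in short steps, Python scripts to look and compute and a tool call to move; the robot and the scene stay as the last step left them, time stands still between calls to the robot, and variables do not carry over. Pictures are saved under pics/ and viewed, at most 10 in all, crops included, and the job is handed in when it is done.

```bash
ls; mkdir -p pics; python3 - <<'E'
from plant import r
import cv2
for n in ("scene","top","wrist"):
    p=r.camera_params(n); print(n,p)
    cv2.imwrite(f"pics/{n}0.png",r.snapshot(n)[:,:,::-1])
s=r.get_state(); print(s)
E
```

```text
pics
plant.py
scene {'fx': 475.47658857335875, 'fy': 475.47658857335875, 'cx': 325.0475637448651, 'cy': 240.1217090329206, 'rvec': array([ 2.06726862, -0.52809496,  0.26454498]), 'tvec': array([-0.58418475,  0.21323398,  0.83136581])}
top {'fx': 474.5994991037211, 'fy': 474.5994991037211, 'cx': 320.1415923453357, 'cy': 234.9862320927493, 'rvec': array([ 2.17606953, -2.17444902,  0.0819706 ]), 'tvec': array([-0.09698211,  0.62181636,  1.13928374])}
wrist {'fx': 371.64829954431775, 'fy': 371.64829954431775, 'cx': 316.7499382984887, 'cy': 245.28886328979175, 'rvec': array([-2.44443824, -1.57400119, -0.20962511]), 'tvec': array([-0.62480242, -0.03730619,  0.38949011])}
{'clock': 0.15, 'q': array([-1.10921776,  0.68977733, -0.19452599,  1.56603836,  0.15735118,
        0.90249245, -0.21509791]), 'qd': array([-0.00050351, -0.00303601,  0.00023864, -0.00379539,  0.00064031,
       -0.00061562, -0.00103114]), 'joint_torque': array([-9.89054752e-04, -5.27867353e+01, -1.26793195e+00, -1.53589332e+01,
       -5.24077483e-02,  3.95214898e-03,  1.03916930e-04]), 'tool_pos': array([0.25914102, 0.56825861, 0.23812077]), 'eef_rot': array([ 2.12218186e-01,  9.77222086e-01, -6.56769109e-04, -7.31939711e-05]), 'contact_force': array([-0.13276008, -0.51779467, -0.14883007]), 'moment': array([-0.00417039, -0.01703632,  0.01819885]), 'finger_force': 0.0, 'opening': 1.0013738224112165}
```

View pics/scene0.png

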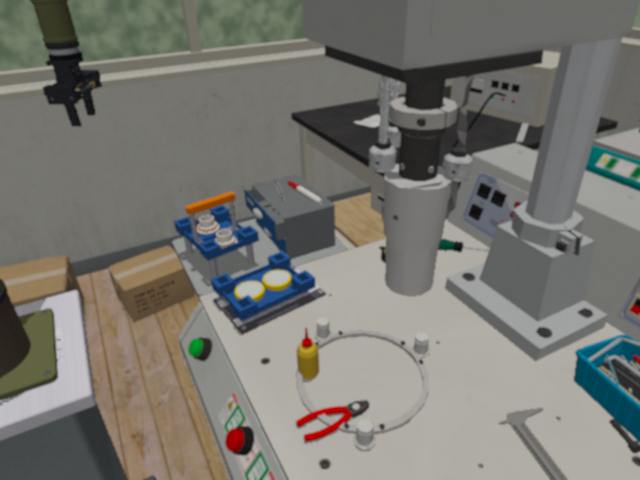

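View pics/top0.png

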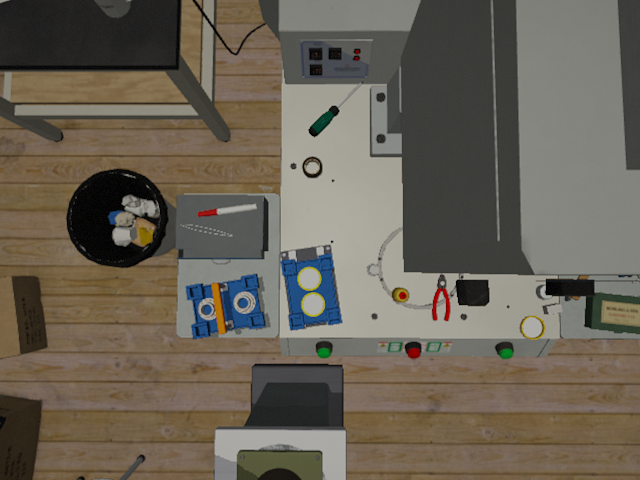

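The scene view shows the tier (orange bar near (211,201)) on the side table, left of the blue frame with yellow caps (265,288). In the top view the bar runs (213,285)-(221,333), and the frame spans about (282,250)-(342,330).

```bash
cat > h.py <<'E'
import numpy as np, cv2
from scipy.spatial.transform import Rotation as R
from plant import r
def ray(n,uv,p=None):
    p=p or r.camera_params(n); uv=np.atleast_2d(np.asarray(uv,float))
    d=(uv-[p['cx'],p['cy']])/[p['fx'],p['fy']]
    if n=="wrist":
        t=np.linalg.norm(d,axis=1,keepdims=True); d=np.hstack([d/np.maximum(t,1e-9)*np.sin(t),np.cos(t)])
    else: d=np.hstack([d,np.ones((len(d),1))])
    M=R.from_rotvec(p['rvec']).as_matrix()
    return -M.T@p['tvec'], d@M
def onplane(n,uv,z,p=None):
    o,d=ray(n,uv,p); return o+d*((z-o[2])/d[:,2])[:,None]
def tri(o1,d1,o2,d2):
    A=np.stack([d1,-d2],1); t=np.linalg.lstsq(A,o2-o1,rcond=None)[0]
    a,b=o1+d1*t[0],o2+d2*t[1]; return (a+b)/2,np.linalg.norm(a-b)
def proj(n,X,p=None):
    p=p or r.camera_params(n); c=np.atleast_2d(X)@R.from_rotvec(p['rvec']).as_matrix().T+p['tvec']
    if n=="wrist":
        s=np.linalg.norm(c[:,:2],axis=1); th=np.arctan2(s,c[:,2]); m=c[:,:2]/s[:,None]*th[:,None]
    else: m=c[:,:2]/c[:,2:]
    return m*[p['fx'],p['fy']]+[p['cx'],p['cy']]
def blobs(img,lo,hi,amin=30):
    m=cv2.inRange(cv2.cvtColor(img,cv2.COLOR_RGB2HSV),np.array(lo),np.array(hi))
    n,l,s,c=cv2.connectedComponentsWithStats(m)
    return [(c[i],s[i],cv2.minAreaRect(np.argwhere(l==i)[:,::-1].astype(np.float32))) for i in range(1,n) if s[i,4]>=amin]
E
python3 - <<'E'
from h import *
np.set_printoptions(precision=4,suppress=True)
C={}
for n in("scene","top"):
    im=cv2.imread(f"pics/{n}0.png")[:,:,::-1]
    for col,lo,hi in(("orange",(8,150,120),(18,255,255)),("blue",(100,120,60),(125,255,255)),("yellow",(22,120,120),(32,255,255))):
        for c,s,q in blobs(im,lo,hi): print(n,col,c,s[4],q)
for n in("top","scene","wrist"):
    o,d=ray(n,[[320,240]]); print(n,o,d)
s=r.get_state(); print(R.from_quat(s['eef_rot']).as_matrix())
p=r.camera_params('wrist');T=R.from_quat(s['eef_rot']).as_matrix(); print('cam in tool',T.T@(ray('wrist',[[1,1]])[0]-s['tool_pos']))
im=cv2.imread("pics/top0.png")[225:350,165:365]; cv2.imwrite("pics/topc.png",cv2.resize(im,(800,500),interpolation=2))
E
```

```text
scene orange [209.6606 202.4977] 436 ((209.95001220703125, 202.35000610351562), (8.854375839233398, 49.64775466918945), 71.56504821777344)
scene blue [262.6217 278.3574] 2675 ((247.92567443847656, 260.80657958984375), (114.85643768310547, 86.78137969970703), 54.940574645996094)
scene blue [221.8586 216.1684] 297 ((221.9482879638672, 216.62071228027344), (22.28343963623047, 16.155494689941406), 68.19859313964844)
scene blue [215.0671 238.6885] 1117 ((214.21603393554688, 240.48561096191406), (82.58724212646484, 38.26522445678711), 6.981057643890381)
scene yellow [271.4238 287.2429] 210 ((270.1065368652344, 283.8331298828125), (18.233076095581055, 42.726905822753906), 66.25050354003906)
scene yellow [307.2212 351.8717] 226 ((307.4306335449219, 351.54913330078125), (15.205719947814941, 19.69140625), 81.25383758544922)
top orange [220.1616 308.7778] 99 ((218.34999084472656, 307.9499816894531), (50.91168975830078, 6.9296464920043945), 81.8698959350586)
top blue [113.0625 216.1458] 96 ((113.50001525878906, 215.50003051757812), (9.391485214233398, 16.54690170288086), 26.56505012512207)
top b
[... 595 characters left out ...]
44.8957 236.0123] 163 ((144.4702911376953, 236.29705810546875), (14.328536033630371, 15.62208366394043), 5.710593223571777)
top yellow [309.5784 278.5   ] 102 ((309.0, 278.5), (23.0, 22.0), 90.0)
top yellow [400.6173 294.6543] 81 ((401.5, 295.0), (13.0, 12.0), 0.0)
top yellow [313.1429 303.6381] 105 ((312.5, 303.5), (23.0, 23.0), 90.0)
top yellow [533.08 327.68] 100 ((532.5, 327.5), (23.0, 23.0), 90.0)
top [ 0.5252 -0.1056  1.1862] [[ 0.0724  0.0081 -0.9974]]
scene [ 0.2488 -0.807   0.604 ] [[ 0.3793  0.763  -0.5235]]
wrist [0.1978 0.5974 0.3841] [[ 0.2316 -0.0979 -0.9679]]
[[-0.9099  0.4148 -0.0004]
 [ 0.4148  0.9099 -0.0013]
 [-0.0001 -0.0013 -1.    ]]
cam in tool [ 0.0679  0.0009 -0.146 ]
```

View pics/topc.png

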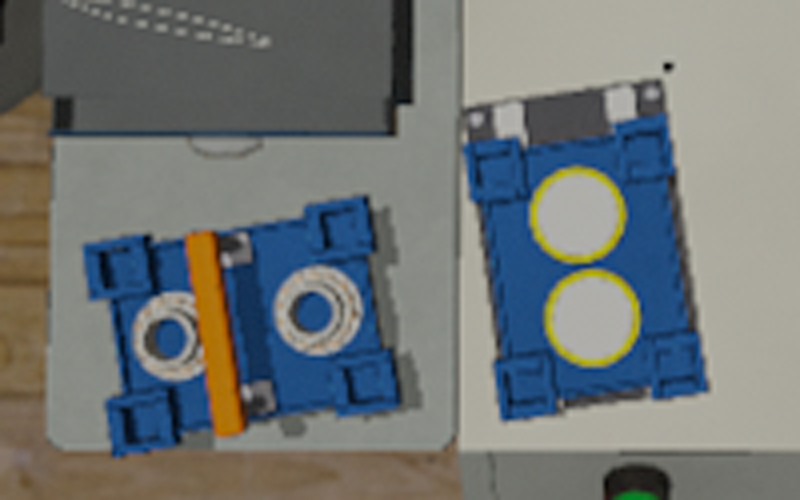

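View pics/wrist0.png

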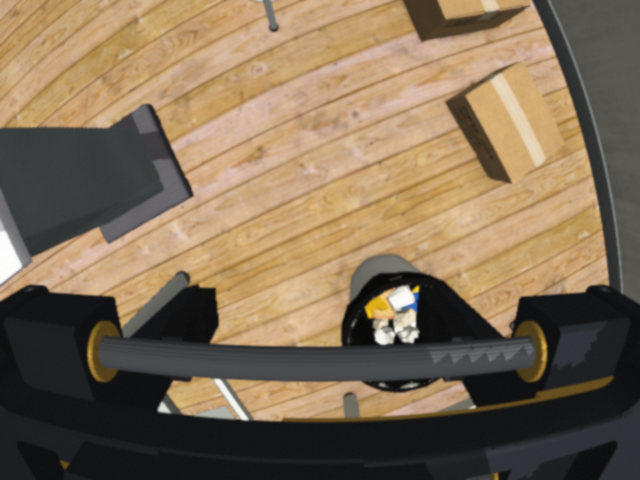

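The crop shows the tier's cups at about (122,267),(340,227),(367,382),(148,420) and the bar from (202,233) to (230,433). The frame's cups are at about (497,168),(643,152),(678,365),(527,388). The wrist view shows only floor so far.

```bash
python3 - <<'E'
from h import *
np.set_printoptions(precision=4,suppress=True)
f=lambda a:(np.array(a,float)+.5)/4-.5+[165,225]
for nm,px,z in(("tier",[(122,267),(340,227),(367,382),(148,420)],.085),("frame",[(497,168),(643,152),(678,365),(527,388)],.055)):
    P=onplane("top",f(px),z)[:,:2]; L=[np.linalg.norm(P[i]-P[(i+1)%4]) for i in range(4)]
    e=(P[1]+P[2]-P[0]-P[3]) if nm=="tier" else (P[0]+P[1]-P[2]-P[3])
    print(nm,P.mean(0),L,np.degrees(np.arctan2(e[1],e[0])))
B=onplane("top",f([(202,233),(230,433)]),.151); print("bar",B,B.mean(0),np.linalg.norm(B[1]-B[0]))
im=cv2.imread("pics/scene0.png")[:,:,::-1]
o1,d1=ray("scene",[[210.8,201.5]])
o2,d2=ray("top",f([(216,333)])); print(tri(o1,d1[0],o2,d2[0]))
Q=onplane("top",f([(465,108),(660,80)]),.006); print("base far edge",Q)
s=r.get_state(); print(s['tool_pos'])
E
```

```text
tier [0.4537 0.1204] [np.float64(0.12785515770169367), np.float64(0.09011508042496566), np.float64(0.12737637611079347), np.float64(0.08882070756273445)] -79.86306821057632
frame [ 0.485  -0.0756] [np.float64(0.08738149623848906), np.float64(0.1270475991383558), np.float64(0.0899991542088354), np.float64(0.130659778726387)] 8.745048016597634
bar [[0.5069 0.1307 0.151 ]
 [0.3996 0.1135 0.151 ]] [0.4533 0.1221 0.151 ] 0.10858185177248061
(array([0.4521, 0.124 , 0.1429]), np.float64(0.0007511097851847481))
base far edge [[ 0.5819  0.0014  0.006 ]
 [ 0.5994 -0.12    0.006 ]]
[0.2591 0.5683 0.2381]
```

The manual's scale: shifts go in shares of 75 cm and turns go in shares of 2 pi rad. Converting my numbers, -0.345 m is -0.46, -0.32 m is -0.4267, -0.12 rad is -0.0191.

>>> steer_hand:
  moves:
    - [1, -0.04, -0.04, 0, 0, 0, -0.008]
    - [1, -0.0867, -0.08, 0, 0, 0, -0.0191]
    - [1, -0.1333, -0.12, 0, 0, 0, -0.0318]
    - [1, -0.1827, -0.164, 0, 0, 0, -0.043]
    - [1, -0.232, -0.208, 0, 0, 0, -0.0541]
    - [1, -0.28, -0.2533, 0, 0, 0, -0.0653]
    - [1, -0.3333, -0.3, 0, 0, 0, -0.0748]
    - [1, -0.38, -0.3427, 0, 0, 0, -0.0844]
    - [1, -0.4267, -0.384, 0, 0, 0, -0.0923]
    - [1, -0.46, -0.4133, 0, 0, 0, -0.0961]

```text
refused: moves[0]: [1, -0.04, -0.04, 0, 0, 0, -0.008] is not of type 'object' (schema: type "object"). Nothing was moved.
```

Refused on format, not on reach. It needs a list of objects, one for each row.

>>> steer_hand:
  moves:
    - {"finger_gap": 1, "d": [-0.04, -0.04, 0], "rot": [0, 0, -0.008]}
    - {"finger_gap": 1, "d": [-0.0867, -0.08, 0], "rot": [0, 0, -0.0191]}
    - {"finger_gap": 1, "d": [-0.1333, -0.12, 0], "rot": [0, 0, -0.0318]}
    - {"finger_gap": 1, "d": [-0.1827, -0.164, 0], "rot": [0, 0, -0.043]}
    - {"finger_gap": 1, "d": [-0.232, -0.208, 0], "rot": [0, 0, -0.0541]}
    - {"finger_gap": 1, "d": [-0.28, -0.2533, 0], "rot": [0, 0, -0.0653]}
    - {"finger_gap": 1, "d": [-0.3333, -0.3, 0], "rot": [0, 0, -0.0748]}
    - {"finger_gap": 1, "d": [-0.38, -0.3427, 0], "rot": [0, 0, -0.0844]}
    - {"finger_gap": 1, "d": [-0.4267, -0.384, 0], "rot": [0, 0, -0.0923]}
    - {"finger_gap": 1, "d": [-0.46, -0.4133, 0], "rot": [0, 0, -0.0961]}

```text
clock: 1.15
tool_pos: [0.4454, 0.1397, 0.2385]
eef_rot: [-0.087, 0.996, -0.001, -0.0]
contact_force: [-0.1, 1.1, -0.6]
opening: 1.001
finger_force: 0.0
```

>>> steer_hand:
  moves:
    - {"finger_gap": 1, "d": [-0.016, -0.016, 0]}
    - {"finger_gap": 1, "d": [-0.016, -0.016, 0]}
    - {"finger_gap": 1, "d": [-0.016, -0.016, 0]}

```text
clock: 1.45
tool_pos: [0.458, 0.1345, 0.2386]
eef_rot: [-0.088, 0.996, 0.0, -0.0]
contact_force: [-0.6, 0.8, -0.9]
opening: 1.003
finger_force: 0.0
```

```bash
python3 - <<'E'
from h import *
s=r.get_state(); print(s['q'],s['tool_pos'],s['eef_rot'])
p=r.camera_params('wrist'); im=r.snapshot('wrist')
np.save('w1.npy',im); import pickle; pickle.dump((p,s),open('w1.pkl','wb'))
cv2.imwrite('pics/w1.png',im[:,:,::-1])
E
```

```text
[-0.09687395  0.52400738 -0.43506507  1.98980227  0.33328706  0.69692785
  1.00813587] [0.45803051 0.13446966 0.23859748] [-8.80401558e-02  9.96116818e-01  3.97711880e-04 -2.39038275e-04]
```

View pics/w1.png

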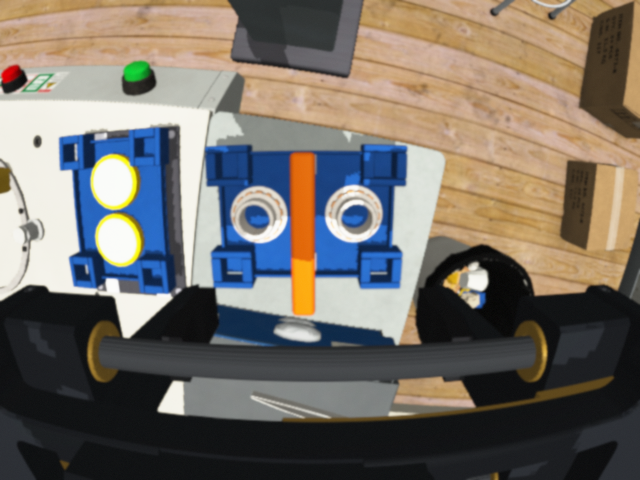

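Wrist view: tier is square in the image, with bar ends at about (302,153) and (304,313) and both spouts standing. The frame's cups are near (76,150),(150,145),(153,275),(87,270). I'll zoom in on the frame.

```bash
python3 - <<'E'
from h import *
import pickle
np.set_printoptions(precision=4,suppress=True)
p,s=pickle.load(open('w1.pkl','rb')); im=np.load('w1.npy')
for c,st,q in blobs(im,(5,150,120),(18,255,255),200): print(c,st,q)
m=cv2.inRange(cv2.cvtColor(im,cv2.COLOR_RGB2HSV),(5,150,120),(18,255,255))
ends=[]
for v in (158,308):
    u=np.nonzero(m[v,280:330])[0]+280; print(v,u.min(),u.max()); ends.append(((u.min()+u.max())/2,v))
B=onplane('wrist',ends,.151,p); d=B[1]-B[0]; print(B,np.degrees(np.arctan2(d[1],d[0])))
b=np.argwhere(m[:, 280:330]); print(onplane('wrist',[[302,b[:,0].min()],[303.5,b[:,0].max()]],.151,p))
c=im[118:303,50:195]; cv2.imwrite('pics/w1f.png',cv2.resize(c[:,:,::-1],(580,740)[:2],interpolation=2)[:600])
c=im[120:300,50:200]; cv2.imwrite('pics/w1f.png',cv2.resize(c[:,:,::-1],(495,594),fx=0,fy=0,interpolation=2))
E
```

```text
[302.3511 214.9324] [ 290  152   25  163 2885] ((302.0, 233.0), (162.0, 24.0), 90.0)
158 290 314
308 293 314
[[0.4008 0.1156 0.151 ]
 [0.5005 0.1335 0.151 ]] 10.174692409942505
[[0.3971 0.115  0.151 ]
 [0.5051 0.1343 0.151 ]]
```

View pics/w1f.png

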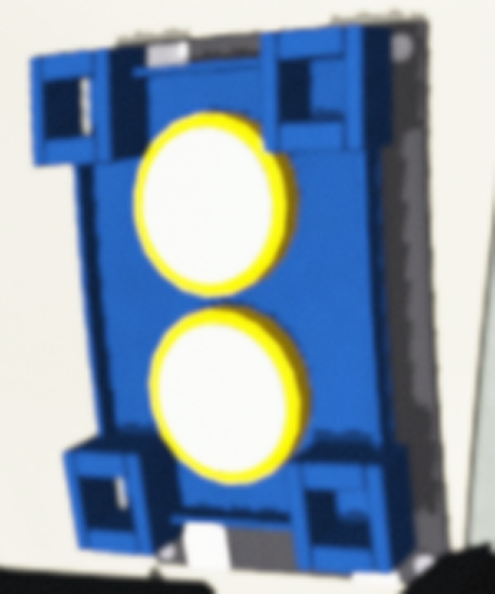

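Crop (3.3x): mouth corners are TL (43,80)-(92,135), TR (278,58)-(347,121), BL (78,477)-(138,532) and BR (305,492)-(375,548).

```bash
python3 - <<'E'
from h import *
import pickle
np.set_printoptions(precision=4,suppress=True)
p,s=pickle.load(open('w1.pkl','rb'))
f=lambda a:(np.array(a,float)+.5)/3.3-.5+[50,120]
ms=[[(43,80),(92,77),(92,135),(45,138)],[(278,60),(343,55),(347,120),(282,122)],[(305,492),(366,488),(375,547),(312,550)],[(78,477),(128,474),(138,530),(88,533)]]
P=np.array([onplane('wrist',f(m),.055,p).mean(0)[:2] for m in ms])
# TL,TR,BR,BL : image top=-x ; left=-y
print(P,[np.linalg.norm(P[i]-P[(i+1)%4]) for i in range(4)])
e=P[2]+P[3]-P[0]-P[1]; e2=P[1]+P[2]-P[0]-P[3]
print('centre',P.mean(0),'long',np.degrees(np.arctan2(e[1],e[0])),'short',np.degrees(np.arctan2(e2[1],e2[0])))
# yellow press head check
print(onplane('top',[[403,270]],.49))
s=r.get_state(); T=R.from_quat(s['eef_rot']).as_matrix(); print(T)
for t in ([.452,.1242,.123],): print(T.T@(np.array(t)-s['tool_pos']), s['tool_pos'])
E
```

```text
[[ 0.4276 -0.1276]
 [ 0.4144 -0.0378]
 [ 0.5428 -0.0187]
 [ 0.5558 -0.1075]] [np.float64(0.09075196859664451), np.float64(0.1298265255028537), np.float64(0.0897298437037669), np.float64(0.12974547823448077)]
centre [ 0.4852 -0.0729] long 8.70131465366917 short 98.37998369731496
[[ 0.5319 -0.2213  0.49  ]]
[[-0.9842 -0.1771 -0.0006]
 [-0.1771  0.9842  0.0008]
 [ 0.0005  0.0009 -1.    ]]
[ 0.0074 -0.0098  0.1157] [0.4576 0.1351 0.2387]
```

In the tool's units: 0.115 m is 0.1533, -0.0104 m is -0.0139.

>>> steer_hand:
  moves:
    - {"finger_gap": 1, "d": [0.0093, -0.0133, 0]}
    - {"finger_gap": 1, "d": [0.01, -0.0139, 0.04]}
    - {"finger_gap": 1, "d": [0.01, -0.0139, 0.08]}
    - {"finger_gap": 1, "d": [0.01, -0.0139, 0.1133]}
    - {"finger_gap": 1, "d": [0.01, -0.0139, 0.14]}
    - {"finger_gap": 1, "d": [0.01, -0.0139, 0.1533]}
    - {"finger_gap": 1, "d": [0.01, -0.0139, 0.1533]}

```text
clock: 2.2
tool_pos: [0.4517, 0.1223, 0.123]
eef_rot: [-0.089, 0.996, -0.0, -0.001]
contact_force: [1.3, -0.4, 0.3]
opening: 1.002
finger_force: 0.0
```

>>> steer_hand:
  moves:
    - {"finger_gap": 0.3}
    - {"finger_gap": 0.15}
    - {"finger_gap": 0.1}
    - {"finger_gap": 0}
    - {"finger_gap": 0}
    - {"finger_gap": 0}
    - {"finger_gap": 0}
    - {"finger_gap": 0}
  grip_n: 40

```text
clock: 3.0
tool_pos: [0.4529, 0.1223, 0.1237]
eef_rot: [-0.088, 0.996, 0.0, -0.0]
contact_force: [0.3, 0.3, 0.3]
opening: 0.296
finger_force: 0.0
```

>>> steer_hand:
  moves:
    - {"finger_gap": 0}
    - {"finger_gap": 0}
    - {"finger_gap": 0}
    - {"finger_gap": 0}
    - {"finger_gap": 0}
  grip_n: 40

```text
clock: 3.5
tool_pos: [0.4529, 0.123, 0.1238]
eef_rot: [-0.088, 0.996, 0.001, 0.0]
contact_force: [-1.0, 3.4, 0.6]
opening: 0.172
finger_force: 40.0
```

In the tool's units: -0.148 m is -0.1973, -0.134 m is -0.1787.

>>> steer_hand:
  moves:
    - {"finger_gap": 0, "d": [0, 0, -0.004]}
    - {"finger_gap": 0, "d": [0, 0, -0.0133]}
    - {"finger_gap": 0, "d": [0, 0, -0.0293]}
    - {"finger_gap": 0, "d": [0, 0, -0.0507]}
    - {"finger_gap": 0, "d": [0, 0, -0.0747]}
    - {"finger_gap": 0, "d": [0, 0, -0.1013]}
    - {"finger_gap": 0, "d": [0, 0, -0.128]}
    - {"finger_gap": 0, "d": [0, 0, -0.1547]}
    - {"finger_gap": 0, "d": [0, 0, -0.1787]}
    - {"finger_gap": 0, "d": [0, 0, -0.1973]}

```text
clock: 4.5
tool_pos: [0.4523, 0.1209, 0.2727]
eef_rot: [-0.087, 0.996, -0.001, -0.001]
contact_force: [0.7, 0.4, -6.3]
opening: 0.172
finger_force: 40.0
```

>>> steer_hand:
  moves:
    - {"finger_gap": 0, "d": [0, 0, -0.008]}
    - {"finger_gap": 0, "d": [0, 0, -0.0107]}
    - {"finger_gap": 0, "d": [0, 0, -0.0107]}
    - {"finger_gap": 0, "d": [0, 0, -0.0107]}

```text
clock: 4.9
tool_pos: [0.4524, 0.1218, 0.279]
eef_rot: [-0.088, 0.996, -0.0, -0.001]
contact_force: [-0.3, -0.3, -6.3]
opening: 0.176
finger_force: 40.0
```

```bash
python3 - <<'E'
from h import *
import pickle
np.set_printoptions(precision=4,suppress=True)
s=r.get_state(); p=r.camera_params('wrist'); im=r.snapshot('wrist'); cv2.imwrite('pics/w2.png',im[:,:,::-1])
m=cv2.inRange(cv2.cvtColor(im,cv2.COLOR_RGB2HSV),(5,150,120),(18,255,255))
T=R.from_quat(s['eef_rot']).as_matrix()
print(s['tool_pos'],s['q'],s['moment'],s['contact_force'],np.degrees(np.arctan2(T[1,1],T[0,1])))
b=np.argwhere(m[:330,250:400]); print(b.min(0),b.max(0))
zb=s['tool_pos'][2]-T[2,2]*0+.019+.009
P=onplane('wrist',[[302,b[:,0].min()]],zb,p)[0]; print('bar near end tool frame',T.T@(P-s['tool_pos']))
E
```

```text
[0.4524 0.1218 0.279 ] [-0.0388  0.458  -0.4794  1.9566  0.2893  0.7958  1.0662] [ 0.0088 -0.0334  0.0123] [-0.2809 -0.3489 -6.2854] 100.09085111715953
[177  44] [329  90]
bar near end tool frame [ 0.0574 -0.004  -0.0279]
```

View pics/w2.png

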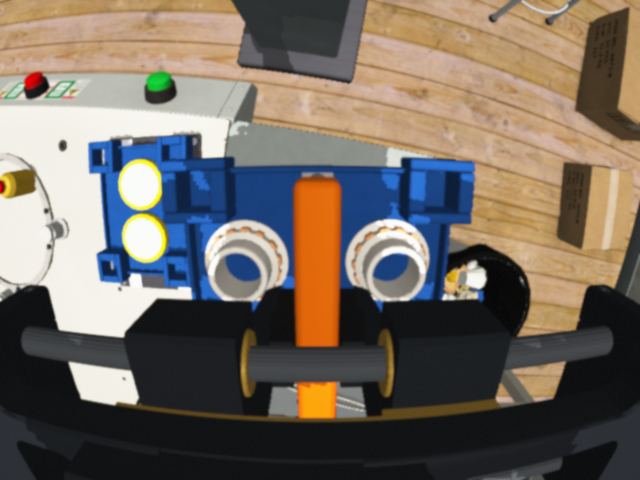

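The tier hangs level, with both spouts standing at (245,260) and (390,260). The bar is held centrally, running (318,178) to (318,415). Next I'll carry it over and turn it.

In the tool's units: -0.1 m is -0.1333, -0.096 m is -0.128, 0.77 rad is 0.1225.

>>> steer_hand:
  moves:
    - {"finger_gap": 0, "d": [0, -0.004, 0], "rot": [0, 0, 0.0032]}
    - {"finger_gap": 0, "d": [0, -0.0147, 0], "rot": [0, 0, 0.0127]}
    - {"finger_gap": 0, "d": [0, -0.0307, 0], "rot": [0, 0, 0.0271]}
    - {"finger_gap": 0, "d": [0, -0.048, 0], "rot": [0, 0, 0.043]}
    - {"finger_gap": 0, "d": [0, -0.0653, 0], "rot": [0, 0, 0.0589]}
    - {"finger_gap": 0, "d": [0.0013, -0.0827, 0], "rot": [0, 0, 0.0748]}
    - {"finger_gap": 0, "d": [0.0013, -0.1, 0], "rot": [0, 0, 0.0907]}
    - {"finger_gap": 0, "d": [0.0013, -0.116, 0], "rot": [0, 0, 0.105]}
    - {"finger_gap": 0, "d": [0.0013, -0.128, 0], "rot": [0, 0, 0.1162]}
    - {"finger_gap": 0, "d": [0.0013, -0.1333, 0], "rot": [0, 0, 0.1225]}

```text
clock: 5.95
tool_pos: [0.4694, 0.0224, 0.2794]
eef_rot: [0.295, 0.956, -0.0, -0.0]
contact_force: [-0.0, -0.3, -7.1]
opening: 0.179
finger_force: 40.0
```

```bash
python3 - <<'E'
from h import *
s=r.get_state(); T=R.from_quat(s['eef_rot']).as_matrix()
print(s['q'],T.T@(np.array([.4852,-.0729,.279])-s['tool_pos']), np.arctan2(T[1,1],T[0,1])-np.radians(8.6))
E
```

```text
[ 0.02619281  0.43645672 -0.25377909  1.96028445  0.15494206  0.76404366
  0.65581715] [-0.06667881 -0.06984683  0.00046364] 0.822784790238905
```

In the tool's units: -0.0698 m is -0.0931, -0.0667 m is -0.0889, 0.823 rad is 0.131.

>>> steer_hand:
  moves:
    - {"finger_gap": 0, "d": [-0.0027, -0.0027, 0], "rot": [0, 0, 0.0032]}
    - {"finger_gap": 0, "d": [-0.0093, -0.0093, 0], "rot": [0, 0, 0.0143]}
    - {"finger_gap": 0, "d": [-0.02, -0.0213, 0], "rot": [0, 0, 0.0302]}
    - {"finger_gap": 0, "d": [-0.032, -0.0333, 0], "rot": [0, 0, 0.0477]}
    - {"finger_gap": 0, "d": [-0.0453, -0.0467, 0], "rot": [0, 0, 0.0668]}
    - {"finger_gap": 0, "d": [-0.0573, -0.06, 0], "rot": [0, 0, 0.0859]}
    - {"finger_gap": 0, "d": [-0.0693, -0.072, 0], "rot": [0, 0, 0.1035]}
    - {"finger_gap": 0, "d": [-0.08, -0.084, 0], "rot": [0, 0, 0.1178]}
    - {"finger_gap": 0, "d": [-0.0867, -0.0907, 0], "rot": [0, 0, 0.1273]}
    - {"finger_gap": 0, "d": [-0.0889, -0.0931, 0], "rot": [0, 0, 0.131]}

```text
clock: 6.95
tool_pos: [0.4858, -0.0718, 0.2795]
eef_rot: [0.651, 0.759, -0.0, -0.0]
contact_force: [0.0, -0.1, -7.4]
opening: 0.173
finger_force: 40.0
```

>>> steer_hand:
  moves:
    - {"finger_gap": 0}
    - {"finger_gap": 0}
    - {"finger_gap": 0}

```text
clock: 7.25
tool_pos: [0.4856, -0.0708, 0.2796]
eef_rot: [0.65, 0.76, 0.0, -0.0]
contact_force: [0.0, 0.5, -5.2]
opening: 0.178
finger_force: 40.0
```

```bash
python3 - <<'E'
from h import *
import pickle
np.set_printoptions(precision=4,suppress=True)
s=r.get_state(); T=R.from_quat(s['eef_rot']).as_matrix()
print(s['tool_pos'],np.degrees(np.arctan2(T[1,1],T[0,1])),T[:,2],s['contact_force'],s['moment'])
p=r.camera_params('wrist'); im=r.snapshot('wrist'); np.save('w3.npy',im); pickle.dump((p,s),open('w3.pkl','wb'))
t=r.snapshot('top'); np.save('t3.npy',t); sc=r.snapshot('scene'); np.save('s3.npy',sc)
a=cv2.resize(t[215:355,240:390],(600,560),interpolation=2)
cv2.imwrite('pics/c3.png',cv2.resize(np.hstack([im,np.zeros((480,0,3),np.uint8)]),(640,480))[:,:,::-1]); cv2.imwrite('pics/t3.png',a[:,:,::-1])
E
```

```text
[ 0.4856 -0.0708  0.2796] 8.93200950970283 [-0.0002  0.0006 -1.    ] [ 0.031   0.4661 -5.222 ] [-0.0634  0.0192 -0.0221]
```

View pics/c3.png

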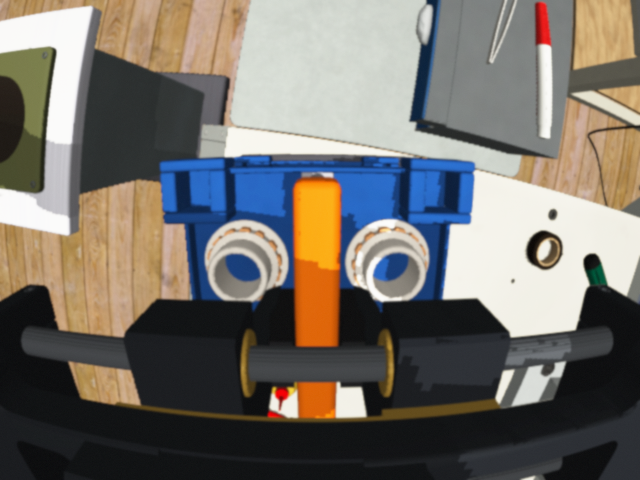

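Both spouts stand and the tier is over the frame, turned square to it. I'll average the noisy pose before descending.

```bash
cat > avg.py <<'E'
from h import *
import sys
np.set_printoptions(precision=4,suppress=True)
P=[];F=[];M=[];A=[]
for i in range(8):
    r.snapshot('top'); s=r.get_state(); T=R.from_quat(s['eef_rot']).as_matrix()
    P.append(s['tool_pos']);F.append(T.T@s['contact_force']);M.append(T.T@s['moment']);A.append(np.degrees(np.arctan2(T[1,1],T[0,1])))
print('pos',np.mean(P,0),'sd',np.std(P,0),'yaw',np.mean(A),'Ftool',np.mean(F,0),'Mtool',np.mean(M,0),s['clock'])
th=np.radians(8.6);X=np.array([-np.sin(th),np.cos(th)]);Y=np.array([np.cos(th),np.sin(th)]) 
d=np.array([.4852,-.0745])-np.mean(P,0)[:2]; print('to go tool xy',d@X,d@Y)
E
python3 avg.py
```

```text
pos [ 0.4857 -0.0715  0.2797] sd [0.     0.0001 0.    ] yaw 8.83905710434082 Ftool [-0.4345 -0.115   6.3427] Mtool [ 0.0564 -0.051   0.0055] 7.8
to go tool xy -0.002923612382857288 -0.0009559453629669879
```

In the tool's units: 0.092 m is 0.1227, -0.003 m is -0.004, 0.004 rad is 0.0006.

>>> steer_hand:
  moves:
    - {"finger_gap": 0, "d": [-0.0013, 0, 0.0067], "rot": [0, 0, 0.0003]}
    - {"finger_gap": 0, "d": [-0.004, -0.0013, 0.02], "rot": [0, 0, 0.0006]}
    - {"finger_gap": 0, "d": [-0.004, -0.0013, 0.0373], "rot": [0, 0, 0.0006]}
    - {"finger_gap": 0, "d": [-0.004, -0.0013, 0.0573], "rot": [0, 0, 0.0006]}
    - {"finger_gap": 0, "d": [-0.004, -0.0013, 0.0773], "rot": [0, 0, 0.0006]}
    - {"finger_gap": 0, "d": [-0.004, -0.0013, 0.0933], "rot": [0, 0, 0.0006]}
    - {"finger_gap": 0, "d": [-0.004, -0.0013, 0.1067], "rot": [0, 0, 0.0006]}
    - {"finger_gap": 0, "d": [-0.004, -0.0013, 0.1173], "rot": [0, 0, 0.0006]}
    - {"finger_gap": 0, "d": [-0.004, -0.0013, 0.1227], "rot": [0, 0, 0.0006]}
    - {"finger_gap": 0, "d": [-0.004, -0.0013, 0.1227], "rot": [0, 0, 0.0006]}

```text
clock: 8.8
tool_pos: [0.485, -0.0747, 0.1873]
eef_rot: [0.652, 0.758, -0.0, -0.0]
contact_force: [0.1, 0.5, -5.4]
opening: 0.173
finger_force: 40.0
```

```bash
python3 avg.py
```

```text
pos [ 0.4855 -0.0747  0.188 ] sd [0.0001 0.     0.0002] yaw 8.593465167704508 Ftool [-0.0652  0.3198  5.8713] Mtool [ 0.0647 -0.0491 -0.0053] 9.2
to go tool xy 0.00024427990343635456 -0.00025456967962355053
```

In the tool's units: 0.011 m is 0.0147, 0.0095 m is 0.0127.

>>> steer_hand:
  moves:
    - {"finger_gap": 0, "d": [0, 0, 0.0027]}
    - {"finger_gap": 0, "d": [0, 0, 0.0053]}
    - {"finger_gap": 0, "d": [0, 0, 0.008]}
    - {"finger_gap": 0, "d": [0, 0, 0.0107]}
    - {"finger_gap": 0, "d": [0, 0, 0.0127]}
    - {"finger_gap": 0, "d": [0, 0, 0.0147]}
    - {"finger_gap": 0, "d": [0, 0, 0.0147]}

```text
clock: 9.9
tool_pos: [0.4851, -0.0746, 0.1765]
eef_rot: [0.652, 0.758, -0.0, -0.0]
contact_force: [-0.4, 0.6, -6.5]
opening: 0.172
finger_force: 40.0
```

```bash
python3 avg.py
```

```text
pos [ 0.4852 -0.0747  0.1767] sd [0.     0.     0.0001] yaw 8.595522965556228 Ftool [-0.0414  0.0218  6.4247] Mtool [ 0.0629 -0.0673  0.0004] 10.3
to go tool xy 0.00015559223297200974 -8.263803326497366e-06
```

In the tool's units: 0.004 m is 0.0053, 0.003 m is 0.004.

>>> steer_hand:
  moves:
    - {"finger_gap": 0, "d": [0, 0, 0.0013]}
    - {"finger_gap": 0, "d": [0, 0, 0.0027]}
    - {"finger_gap": 0, "d": [0, 0, 0.004]}
    - {"finger_gap": 0, "d": [0, 0, 0.0053]}
    - {"finger_gap": 0, "d": [0, 0, 0.0053]}

```text
clock: 10.8
tool_pos: [0.4851, -0.0746, 0.1725]
eef_rot: [0.652, 0.758, -0.0, -0.0]
contact_force: [0.2, -1.1, -5.8]
opening: 0.178
finger_force: 40.0
```

```bash
python3 avg.py
```

```text
pos [ 0.4852 -0.0747  0.1727] sd [0. 0. 0.] yaw 8.59519138108626 Ftool [-0.0777 -0.0768  6.2623] Mtool [ 0.0407 -0.0681 -0.0198] 11.2
to go tool xy 0.00015534641308226292 1.637474414036508e-05
```

No contact 6 mm below mouth height, so the legs are in the cups. I'll continue slowly.

In the tool's units: 0.016 m is 0.0213, 0.015 m is 0.02.

>>> steer_hand:
  moves:
    - {"finger_gap": 0, "d": [0, 0, 0.0027]}
    - {"finger_gap": 0, "d": [0, 0, 0.0053]}
    - {"finger_gap": 0, "d": [0, 0, 0.008]}
    - {"finger_gap": 0, "d": [0, 0, 0.0107]}
    - {"finger_gap": 0, "d": [0, 0, 0.0133]}
    - {"finger_gap": 0, "d": [0, 0, 0.016]}
    - {"finger_gap": 0, "d": [0, 0, 0.018]}
    - {"finger_gap": 0, "d": [0, 0, 0.02]}
    - {"finger_gap": 0, "d": [0, 0, 0.0213]}

```text
clock: 12.1
tool_pos: [0.4852, -0.0746, 0.1566]
eef_rot: [0.652, 0.758, 0.0, -0.0]
contact_force: [0.5, 0.5, -6.3]
opening: 0.172
finger_force: 40.0
```

```bash
python3 avg.py
```

```text
pos [ 0.4852 -0.0747  0.1567] sd [0.0001 0.     0.0001] yaw 8.596619653476012 Ftool [0.2132 0.0127 6.1332] Mtool [ 0.0647 -0.0556  0.0129] 12.5
to go tool xy 0.00015702357844231234 9.956438658526411e-06
```

Expected home is a TCP height of about 0.154.

In the tool's units: 0.003 m is 0.004, 0.0027 m is 0.0036.

>>> steer_hand:
  moves:
    - {"finger_gap": 0, "d": [0, 0, 0.0009]}
    - {"finger_gap": 0, "d": [0, 0, 0.0019]}
    - {"finger_gap": 0, "d": [0, 0, 0.0027]}
    - {"finger_gap": 0, "d": [0, 0, 0.0036]}
    - {"finger_gap": 0, "d": [0, 0, 0.004]}
    - {"finger_gap": 0, "d": [0, 0, 0.004]}

```text
clock: 13.1
tool_pos: [0.4852, -0.0746, 0.1537]
eef_rot: [0.652, 0.758, 0.0, -0.0]
contact_force: [0.4, 0.5, -5.4]
opening: 0.176
finger_force: 40.0
```

```bash
python3 avg.py
```

```text
pos [ 0.4852 -0.0747  0.1537] sd [0. 0. 0.] yaw 8.596235782303804 Ftool [0.0396 0.0248 6.1266] Mtool [ 0.061  -0.0382 -0.0072] 13.5
to go tool xy 0.00015847440715827983 2.1950133302680338e-05
```

In the tool's units: 0.0008 m is 0.0011, 0.0004 m is 0.0005.

>>> steer_hand:
  moves:
    - {"finger_gap": 0, "d": [0, 0, 0.0005]}
    - {"finger_gap": 0, "d": [0, 0, 0.0011]}
    - {"finger_gap": 0, "d": [0, 0, 0.0011]}

```text
clock: 13.8
tool_pos: [0.4855, -0.0746, 0.1534]
eef_rot: [0.652, 0.758, 0.0, 0.0]
contact_force: [-1.1, 1.2, 3.1]
opening: 0.176
finger_force: 40.0
```

>>> steer_hand:
  moves:
    - {"finger_gap": 0, "d": [0, 0, 0.0005]}
    - {"finger_gap": 0, "d": [0, 0, 0.0011]}
    - {"finger_gap": 0, "d": [0, 0, 0.0011]}

```text
clock: 14.1
tool_pos: [0.4855, -0.0747, 0.1534]
eef_rot: [0.652, 0.758, 0.0, 0.001]
contact_force: [-3.4, 0.7, 11.6]
opening: 0.174
finger_force: 40.0
```

```bash
python3 avg.py
```

```text
pos [ 0.4855 -0.0746  0.1534] sd [0. 0. 0.] yaw 8.591544654323034 Ftool [  1.359   -2.6339 -11.8303] Mtool [ 0.6655  0.2127 -0.0146] 14.5
to go tool xy 0.0001716737370407712 -0.0002880665797891383
```

In the tool's units: -0.001 m is -0.0013, -0.0006 m is -0.0008.

>>> steer_hand:
  moves:
    - {"finger_gap": 0, "d": [0, 0, -0.0008]}
    - {"finger_gap": 0, "d": [0, 0, -0.0013]}
    - {"finger_gap": 0, "d": [0, 0, -0.0013]}

```text
clock: 14.8
tool_pos: [0.4855, -0.0747, 0.1534]
eef_rot: [0.652, 0.758, 0.0, 0.0]
contact_force: [-1.1, 0.4, 6.4]
opening: 0.173
finger_force: 40.0
```

>>> steer_hand:
  moves:
    - {"finger_gap": 0.3}
    - {"finger_gap": 0.4}
    - {"finger_gap": 0.5}
    - {"finger_gap": 0.6}
    - {"finger_gap": 0.6}
    - {"finger_gap": 0.6}
    - {"finger_gap": 0.6}
    - {"finger_gap": 0.6}

```text
clock: 15.6
tool_pos: [0.4852, -0.0747, 0.1531]
eef_rot: [0.652, 0.758, 0.0, 0.0]
contact_force: [-0.6, 0.2, -0.0]
opening: 0.595
finger_force: 0.0
```

In the tool's units: -0.125 m is -0.1667, -0.12 m is -0.16.

>>> steer_hand:
  moves:
    - {"finger_gap": 0.6, "d": [0, 0, -0.0053]}
    - {"finger_gap": 0.6, "d": [0, 0, -0.02]}
    - {"finger_gap": 0.6, "d": [0, 0, -0.04]}
    - {"finger_gap": 0.6, "d": [0, 0, -0.0667]}
    - {"finger_gap": 0.6, "d": [0, 0, -0.0933]}
    - {"finger_gap": 0.6, "d": [0, 0, -0.12]}
    - {"finger_gap": 0.6, "d": [0, 0, -0.1467]}
    - {"finger_gap": 0.6, "d": [0.0267, 0, -0.16]}
    - {"finger_gap": 0.6, "d": [0.06, 0, -0.1667]}
    - {"finger_gap": 0.6, "d": [0.0933, 0, -0.1667]}

```text
clock: 16.6
tool_pos: [0.4751, -0.0049, 0.2799]
eef_rot: [0.653, 0.758, 0.001, 0.001]
contact_force: [0.2, 0.2, 0.1]
opening: 0.6
finger_force: 0.0
```

>>> steer_hand:
  moves:
    - {"finger_gap": 0.6, "d": [0.04, 0, 0]}
    - {"finger_gap": 0.6, "d": [0.08, 0, 0]}
    - {"finger_gap": 0.6, "d": [0.12, 0, 0]}
    - {"finger_gap": 0.6, "d": [0.1467, 0, 0]}
    - {"finger_gap": 0.6, "d": [0.16, 0, 0]}
    - {"finger_gap": 0.6, "d": [0.16, 0, 0]}

```text
clock: 17.2
tool_pos: [0.4566, 0.1143, 0.2787]
eef_rot: [0.651, 0.759, 0.0, 0.0]
contact_force: [0.6, 0.3, -0.6]
opening: 0.6
finger_force: 0.0
```

```bash
python3 - <<'E'
from h import *
t=r.snapshot('top'); s=r.snapshot('scene')
a=cv2.resize(t[215:355,240:390],(400,373),interpolation=2); b=cv2.resize(s[180:340,190:350],(373,373),interpolation=2)
cv2.imwrite('pics/end.png',np.hstack([a,b])[:,:,::-1])
for c,st,q in blobs(s,(8,150,120),(18,255,255)): print(c,st)
c=np.array([.4853,-.0735]); th=np.radians(8.6);Y=np.array([np.cos(th),np.sin(th)]);X=np.array([Y[1],-Y[0]])
cs=[np.r_[c+i*.045*X+j*.065*Y,h] for h in(.115,) for i in(1,-1) for j in(1,-1)]
pt=proj('top',cs); ps=proj('scene',cs); print((pt-[240,215])*400/150, (ps-[190,180])*373/160+[400,0]); print('bar',(proj('scene',[[c[0],c[1],.172]])))
E
```

```text
[257.41935484 226.05299539] [240 211  35  32 434]
[[226.71520514 121.82742734]
 [249.91162231 275.59517816]
 [121.40967724 137.67996629]
 [143.53953593 291.67136506]] [[660.06927316 162.76208365]
 [518.15300375 220.63003333]
 [602.21324776 119.0676982 ]
 [465.93183258 169.81661181]]
bar [[257.05615886 225.31230839]]
```

View pics/end.png

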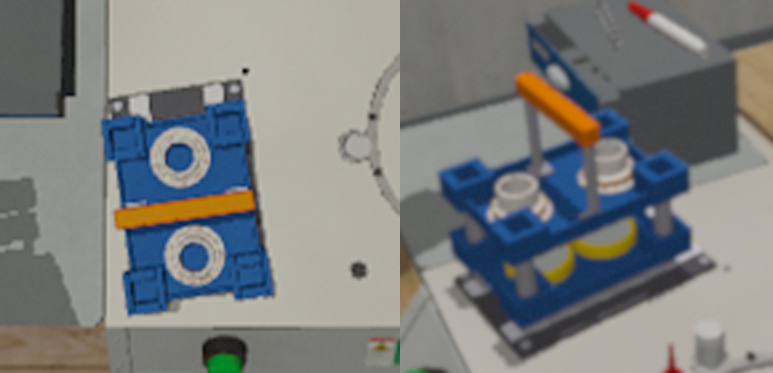

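The tier stands level. Its bar and cups project to within about 1 px of the home height, both spouts are upright, and the arm is clear.

```bash
python3 -c "
from plant import r
print(r.finish_job())"
```

```text
the job is handed in; nothing more can be done
None
```

The tier is stacked on the bottom frame with its legs home in the cups and both spouts standing. I let go of the bar, moved the arm clear and handed the job in at about 17 s.

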